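# Hold the sprung chest lid just short of its balance point

### The arm

A 6-joint arm with a two-finger parallel gripper is mounted at the origin on the work surface. World frame = base frame: x ahead of the robot, y to its left, z up, the work surface at z = 0. Lengths are in mm, angles in rad, forces in N, time in s.
With the tool pointing down it reaches from about 400 to 925 mm from the base axis. Payload 12.5 kg.
Tool frame: the origin (TCP) lies at the centre of the arm's flange, where the gripper is bolted on; the fingertips stand 190 mm ahead of it and the grasp point (between the pads) lies 171 mm ahead of it; z points along the fingers, y is the direction in which the jaws open and shut (so a half turn about z gives the same grasp; the last joint's range is limited). The gripper opens to 95 mm and grips with 3 to 60 N. Pads are 20 mm wide; open, the fingers measure 119 mm over their backs; the gripper's body (75 mm by 180 mm) begins 59 mm behind the grasp point.
Start: joints at [-1.446, 0.491, 1.559, -0, 1.092, -0.106], TCP at [142.993, -608.423, 404.761] pointing down, gripper open.
Joint ranges: [-3.1, 3.1], [-0.84, 2.19], [0.05, 2.79], [-1.13, 4.28], [0.06, 2.93], [-2.69, 2.69]. Speed limits (rad/s): [2.22, 2.22, 2.79, 3.14, 3.14, 3.14].

### API

Orientations are given as [roll, pitch, yaw] about the fixed x, y, z axes, in that order (R = Rz(yaw) Ry(pitch) Rx(roll)).
In Python, from cell import env gives the robot as it stands.
- The arm moves only by the shell command python3 -m pendant 'ROWS'. ROWS is JSON, a list of rows, each an object of numbers: "x", "y", "z": the shift along the tool's x, y, z in units of 150 mm (1.0 is 150 mm); "rx", "ry", "rz": the turn, a rotation vector about the tool's x, y, z in units of 45 degrees (1.0 is 45 degrees); "jaw": the opening, from 0 (shut) to 1 (fully open). In form: [{"x": .., "y": .., "z": .., "rx": .., "ry": .., "rz": .., "jaw": ..}, ...]. A call has 1 to 10 rows; each row is the pose to reach, as a shift and turn from the pose commanded when the call began, along the tool's axes at that moment; what a row does not reach only later rows make up. A row lasts 1/8 s, in which the tool goes at most 62.5 mm and 10.7 degrees, less where a joint would pass 70% of its speed; a pose out of reach is approached as far as the arm can. A call with a number of a shift or a turn outside -1 to 1 is refused whole. A call with a gripper value outside its range is refused whole. The fingers move at their own pace and stop on an object; the grip force is fixed at half the most. Time passes only in rows, so rows that repeat a pose let the fingers close. It gives the time, the measured TCP pose, the force and the opening at its end, in the units of the state.
- env.state(): the state, without advancing time (a new reading comes with each control period).
- env.read_camera(name): name is "scene" or "top" or "wrist"; returns a dict with "img" (400x640x3 uint8, red, green, blue), "fx", "fy", "cx", "cy" (pixels), "rvec" (rotation vector, rad) and "tvec" (3), from world to camera coordinates, as OpenCV has them. Camera axes: x right, y down, z forward; pixel columns grow to the right and rows downward; lengths in mm; the calibration is good to about 2 mm. A picture is of the moment at which its call begins. There is no depth.
- env.job_done(): hands the job in, once; it reports no verdict.
The state is a dict: "t": time; "joints": joint angles; "qvel": joint speeds; "tau": joint torques, N m; "eef_pos": TCP position; "tcp_rot": TCP orientation; "ft_force": force on the tool from outside, world axes, zero at the start; "moment": the same for the moment, N m; "opening": opening from 0.0 (shut) to 1.0 (fully open).
Only numpy, scipy, OpenCV 4.12 (cv2) and the standard library are available. Lean on these libraries where they do the work, as an engineer would, in place of code of your own. Each camera call takes 0.05 s, during which the arm holds its last target.

### The job

Draw the sliding bolt at the side of the white prop chest back until it is clear of the lid, then lift the lid by its bar handle until it is clearly past its balance point (5 degrees or more), keeping it in hand so that it does not fly open against its stop. Then ease it back and finish with the gripper still holding the lid still just below the balance point, no more than 10 degrees under it, so that a lid stay can be measured: do not let go at the end. Leave the bust, the jar and the plinth where they stand.

Things in the scene. Friction and masses are not known exactly. Their poses are not given: they have to be found in the camera images.
- chest: White wooden prop chest, fixed; open box 180 (x) x 260 (y) x 100 mm high, walls 10 mm. Origin: centre of its underside, on the table; x points from its front to its hinge side, y along its front, z up. On its -y side a white ledge (60 mm wide, centred at x = -40 mm, from y = -132 to -304 mm, top 117 mm above the table) carries a steel bolt.
- bolt_guide (a point): Middle of the ledge's top face, at x = -40, y = -218, z = 117 mm in the chest; axes as the chest's. On the ledge: two steel keepers round the bolt, at chest y = -155 and -195 mm (10 mm long in y, 34 mm wide in x, tops 16.5 mm above the ledge), and an end stop (face at chest y = -291 mm, 12 mm tall) for the bolt's outer end.
- lid (a joint): Lid angle in rad: 0 shut (level), growing as it is raised, stop at 1.75. White panel 186 x 260 x 15 mm, side edges at chest y = +-130 mm, top 115 mm above the table when shut; 0.8 kg. A spring helps: let go below the balance point at 1.05 rad (60 degrees) it falls shut, above it swings open by itself. Lifting at the handle takes about 2 N at first, near the balance point under 1 N.
- lid_hinge (a point): Point on the hinge line at the middle of the chest's far side, 100 mm above the table, at x = +90 mm in the chest; axes as the chest's; the lid turns about this frame's y axis.
- lid_handle (a point): Middle of the lid's handle: a round steel bar 12 mm thick along y, 124 mm long between its two legs, 50 mm out from the lid's front edge, gap open above and below. 234 mm from the hinge line along the lid and 7.5 mm towards its outer face: when shut at chest x = -144 mm, 107.5 mm above the table. Axes: the lid's, x along it to the hinge, y along the bar, z out of its top face.
- bolt_knob (a point): Grip point on the loose steel bolt's upright round knob (16 mm thick, 45 mm tall, near the outer end), 34 mm above the bolt's underside and 21 mm below the knob's top. The bolt is a bar 14 x 140 x 10 mm lying along the chest's y on the ledge, 2 mm of play in its keepers, 10 mm of bar beyond the knob's axis; axes as the chest's. 0.1 to 0.21 kg, slides freely.
- bolt_tip (a point): Inner end of the bolt, 130 mm towards the chest's +y from the knob's axis. At the start it lies over the lid by 25 to 42 mm and locks it. It is clear beyond the lid's edge, at chest y below -130 mm; drawn fully against the end stop it is at about -151 mm.
- bust: Plaster bust on a round foot, 175 mm tall, 72 mm thick; bystander, loose. Origin under its centre.
- jar: White lidded jar, 64 mm thick, 75 mm tall; bystander, loose. Origin under its centre.
- plinth: Plaster plinth, 75 x 75 x 76 mm; bystander, loose. Origin under its centre.
Not all that is in view belongs to the job. Of the things shaped like the part that bears bolt_knob, the dark steel one is meant.

How it is judged (in metres and radians):
On the way, in this order (a step that is already met when the one before it is completed fails the run):
1. the bolt is drawn clear of the shut lid (y of bolt_tip in the frame of chest below -0.131 m and value of joint lid below 0.1 rad), for 0.1 s.
2. the lid is raised clearly past its balance point (value of joint lid above 1.12 rad), for 0.1 s.
At the end, for the whole second after the job is handed in: The fingers still hold the lid, at rest, at an angle between 0.85 and 1.035 rad (balance point 1.05), nothing else bears on it, and the bolt is still drawn with its tip clear of the lid's edge (value of joint lid between 0.85 and 1.035 rad and velocity of joint lid between -0.1 and 0.1 rad/s and contact force between the fingers and lid above 0.05 N and contact force between each of bolt, bust, jar, plinth and lid below 0.05 N and y of bolt_tip in the frame of chest below -0.131 m); the arm keeps its last pose, push and grip.
It fails at once if the lid flies open towards its stop (beyond 1.6 rad) (value of joint lid above 1.6 rad).
It fails at once if the bust, jar or plinth is moved by more than 30 mm (distance of any of bust, jar, plinth from where it was at the start of the episode above 0.03 m).
It fails at once if the bust or jar is tipped over (angle between any of bust, jar's own z axis and vertical above 0.5 rad).
It also fails if it takes over 51 s, if anything falls off the work surface, if the arm or the gripper's body presses on something with over 40 N, if the wrist force passes 120 N, or if a joint passes its speed limit or range.

## Working session

There is one attempt and no reset: what is moved stays moved. The work goes in short steps, Python scripts to look and compute and a shell command to move; the robot and the scene stay as the last step left them, time stands still between calls to the robot, and variables do not carry over. Pictures are saved under pics/ and viewed, and the job is handed in when it is done.

```bash
ls; mkdir -p pics
python3 - <<'E'
from cell import env
import cv2
print(env.state())
for n in ("scene","top","wrist"):
    c=env.read_camera(n); cv2.imwrite(f"pics/a_{n}.png",c["img"][:,:,::-1])
    print(n,c["fx"],c["fy"],c["cx"],c["cy"],c["rvec"],c["tvec"])
E
```

```text
pics
{'t': 0.0, 'joints': array([-1.44558027e+00,  4.91584291e-01,  1.55945421e+00, -2.35904356e-05,
        1.09167939e+00, -1.05605566e-01]), 'qvel': array([ 0.00040748, -0.00019732,  0.00036792, -0.00122369, -0.00130669,
        0.00202519]), 'tau': array([-3.87632845e-04, -6.12645864e+01, -2.58184004e+01,  6.91613881e-02,
        4.81963798e-02, -9.89821251e-05]), 'eef_pos': array([ 142.99945453, -608.39239633,  404.14461761]), 'tcp_rot': array([-3.14047147e+00, -9.78059030e-05,  2.30832458e-01]), 'ft_force': array([0.55773175, 0.93948673, 0.38295521]), 'moment': array([-0.00672581, -0.00625747, -0.04657036]), 'opening': 0.9983581163064478}
scene 510.01024602103644 510.01024602103644 315.0506667772018 196.212284139995 [ 2.21814554  0.81554527 -0.31871621] [-484.31684194 -169.25162041 1729.98992328]
top 424.303524958059 424.303524958059 322.1395255570832 199.78101318160643 [ 2.16201085 -2.17908635  0.15465414] [  17.13341893  604.55879753 1067.65405895]
wrist 347.5257101757442 347.5257101757442 320.0472720428727 199.78026820743847 [-2.28434386  1.80807892  0.25392188] [-623.76861733  -32.66764362  390.76082562]
```

View pics/a_scene.png

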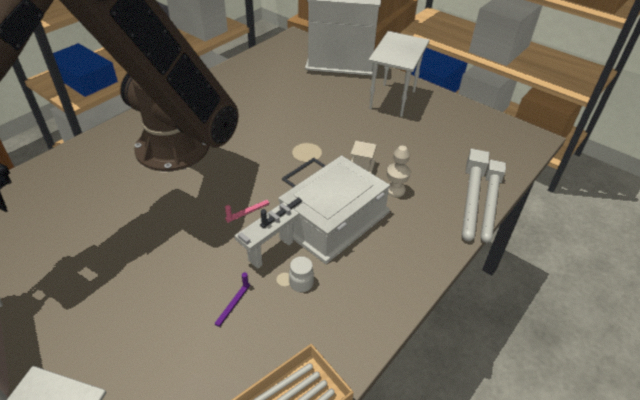

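View pics/a_top.png

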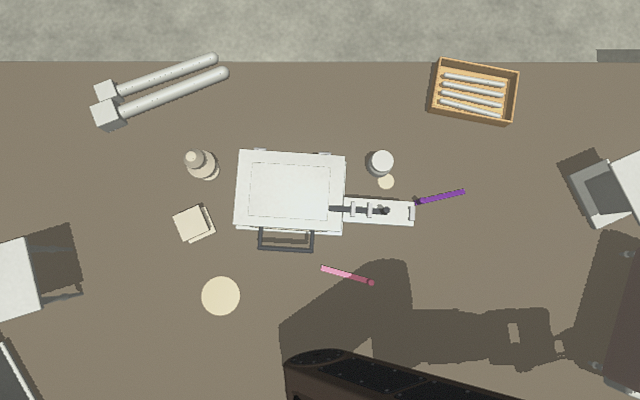

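View pics/a_wrist.png

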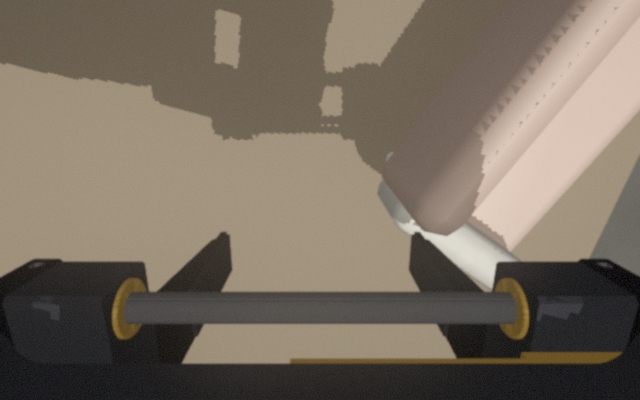

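The scene shows the chest with the bolt candidates. In the top view these are the dark steel bolt on the ledge (knob about 385,210), a purple one (440,197) and a pink one (347,273). The dark one matches the description, so I'll check it in a close crop.

```bash
cat > h.py <<'E'
import numpy as np, cv2
def cam(c):
    K=np.array([[c["fx"],0,c["cx"]],[0,c["fy"],c["cy"]],[0,0,1.]])
    R=cv2.Rodrigues(np.array(c["rvec"],float))[0]; t=np.array(c["tvec"],float)
    return K,R,t
def ray(c,uv):
    K,R,t=cam(c); d=R.T@np.linalg.solve(K,np.array([uv[0],uv[1],1.])); return -R.T@t,d/np.linalg.norm(d)
def onz(c,uv,z):
    o,d=ray(c,uv); return o+d*(z-o[2])/d[2]
def proj(c,p):
    K,R,t=cam(c); q=K@(R@np.array(p,float)+t); return q[:2]/q[2]
def tri(c1,u1,c2,u2):
    o,d=ray(c1,u1);p,e=ray(c2,u2)
    s=np.linalg.lstsq(np.stack([d,-e],1),p-o,rcond=None)[0]
    a=o+s[0]*d;b=p+s[1]*e; return (a+b)/2,np.linalg.norm(a-b)
def crop(c,x0,y0,x1,y1,k,fn):
    cv2.imwrite(fn,cv2.resize(c["img"][y0:y1,x0:x1,::-1],None,fx=k,fy=k,interpolation=cv2.INTER_CUBIC))
E
python3 - <<'E'
from cell import env
from h import *
t=env.read_camera("top"); crop(t,220,140,430,260,3.8,"pics/b_top.png")
s=env.read_camera("scene"); crop(s,220,140,400,270,4.4,"pics/b_scene.png")
print(ray(t,(320,200)),ray(s,(320,200)))
E
```

```text
(array([ 473.43336926,   38.23525344, 1131.40134063]), array([ 0.11845418, -0.01838642, -0.99278928])) (array([1226.66069112, -746.72579642, 1092.60156639]), array([-0.43864109,  0.56203936, -0.70121734]))
```

View pics/b_top.png

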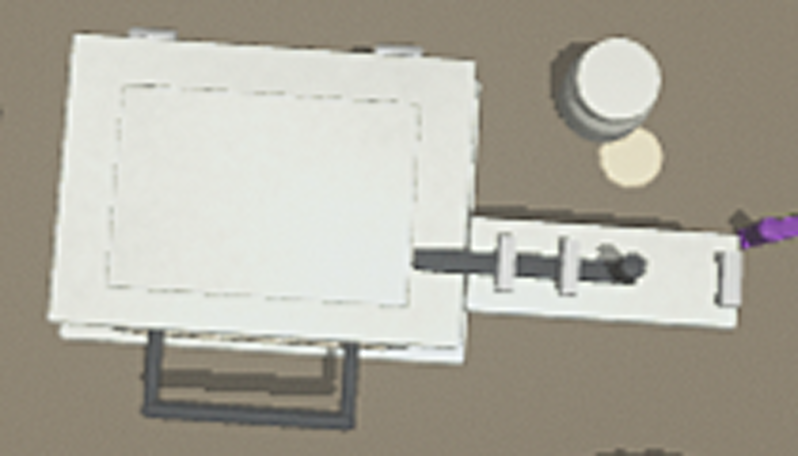

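View pics/b_scene.png

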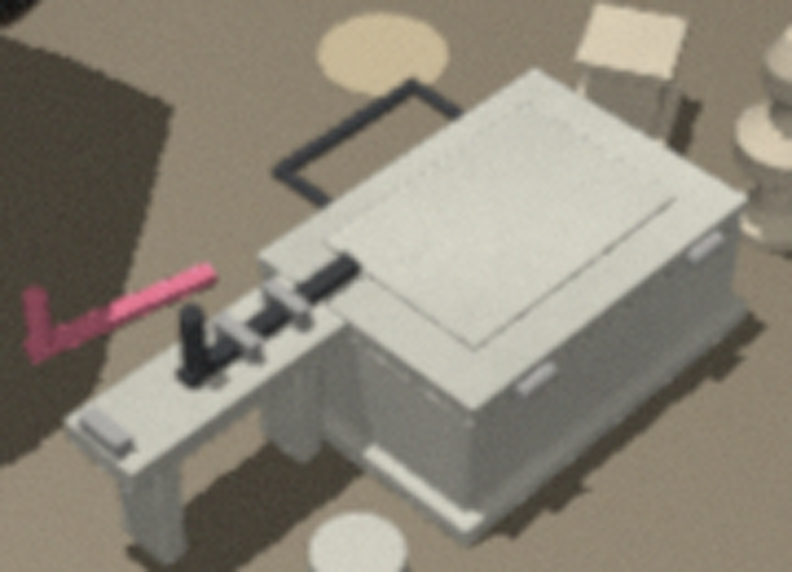

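The crop confirms the dark bolt on the ledge. Its tip lies over the lid at crop (415,259), its knob top is at (632,266), and the handle bar runs from (147,408) to (350,423).

Run:
```python
from cell import env
from h import *
t=env.read_camera("top"); s=env.read_camera("scene")
T=lambda u,v:(u/3.8+220-.37,v/3.8+140-.37)
S=lambda u,v:(u/4.4+220-.37,v/4.4+140-.37)
names=["HL","HR","FR","FL"]
P=np.array([onz(t,T(*p),115) for p in [(75,35),(474,62),(463,347),(50,320)]])
Q=np.array([onz(s,S(*p),115) for p in [(745,200),(476,410),(262,258),(537,70)]]) # HL? order below
print(P.round(1)); print(Q.round(1))
for A in(P,):
  print("sides",[np.linalg.norm(A[i]-A[(i+1)%4]).round(1) for i in range(4)])
for A in(Q,):
  print("sides",[np.linalg.norm(A[i]-A[(i+1)%4]).round(1) for i in range(4)])
print("knobtop",onz(t,T(632,266),172),onz(s,S(193,312),172),tri(t,T(632,266),s,S(193,312)))
print("bar",onz(t,T(147,411),107.5),onz(t,T(352,424),107.5)); print("bar s",onz(s,S(279,172),107.5),onz(s,S(412,85),107.5))
print("tip",onz(t,T(415,259),125),onz(s,S(348,258),125))
print("stop",onz(t,T(738,240),129),onz(t,T(728,307),129))
```

```text
[[721.6 214.9 115. ]
 [702.9 -41.1 115. ]
 [519.7 -31.4 115. ]
 [538.8 228.  115. ]]
[[724.1 211.5 115. ]
 [706.6 -42.6 115. ]
 [526.5 -31.4 115. ]
 [543.2 226.7 115. ]]
sides [np.float64(256.7), np.float64(183.4), np.float64(260.1), np.float64(183.3)]
sides [np.float64(254.7), np.float64(180.4), np.float64(258.6), np.float64(181.5)]
knobtop [ 564.81783253 -129.67319414  172.        ] [ 567.64854728 -131.30979773  172.        ] (array([ 565.39542176, -129.8229684 ,  169.3312119 ]), np.float64(0.9048048481394189))
bar [481.51914187 167.73839627 107.5       ] [472.20972189  38.87169729 107.5       ]
bar s [474.98997686  40.31981855 107.5       ] [483.54146701 165.08352996 107.5       ]
tip [574.6689135   -1.32905573 125.        ] [573.58469954  -3.92688888 125.        ]
stop [ 584.86181239 -204.54762805  129.        ] [ 542.72995614 -196.77870115  129.        ]
```

```bash
cat >> h.py <<'E'
from scipy.spatial.transform import Rotation as Ro
O=np.array([623.,92.,0]); YAW=-0.070
def ch(p): return O+Ro.from_euler('z',YAW).apply(p)       # chest -> world
def inch(p): return Ro.from_euler('z',YAW).inv().apply(np.array(p)-O)
def rel(st,pos,yaw=YAW+np.pi/2):
    R=Ro.from_euler('xyz',st["tcp_rot"]); G=Ro.from_euler('xyz',[np.pi,0,yaw])
    return (R.inv().apply(np.array(pos)-st["eef_pos"])/150).round(3),((R.inv()*G).as_rotvec()/(np.pi/4)).round(3)
def bar(th): return ch([90-234*np.cos(th)+7.5*np.sin(th),0,100+234*np.sin(th)+7.5*np.cos(th)])
E
python3 - <<'E'
from cell import env
from h import *
k=ch([-40,-224,0]);print(k,inch([565.5,-130,0]),bar(0))
print(rel(env.state(),[k[0],k[1],404]))
E
```

```text
[ 567.43076219 -128.65371016    0.        ] [ -41.83187041 -225.47803578    0.        ] [479.35265596 102.07177002 107.5       ]
(array([ 3.486, -2.467,  0.005]), array([-0.   , -0.   , -1.617]))
```

```bash
python3 -m pendant '[{"x":0.3,"y":-0.2,"z":0,"rz":-0.2},{"x":0.65,"y":-0.45,"z":0,"rz":-0.4},{"x":1.0,"y":-0.7,"z":0,"rz":-0.6},{"x":1.0,"y":-0.7,"z":0,"rz":-0.8}]'
python3 - <<'E'
from cell import env
from h import *
k=ch([-41,-224.5,0])
print(rel(env.state(),[k[0],k[1],404]))
E
```

```text
(array([ 3.479, -2.465,  0.005]), array([-0.   , -0.   , -1.617]))invalid input
```

```bash
python3 -m pendant '[{"x":0.3,"y":-0.2,"z":0,"rx":0,"ry":0,"rz":-0.2,"jaw":1},{"x":0.65,"y":-0.45,"z":0,"rx":0,"ry":0,"rz":-0.4,"jaw":1},{"x":1.0,"y":-0.7,"z":0,"rx":0,"ry":0,"rz":-0.6,"jaw":1},{"x":1.0,"y":-0.7,"z":0,"rx":0,"ry":0,"rz":-0.8,"jaw":1}]'
python3 - <<'E'
from cell import env
from h import *
k=ch([-41,-224.5,0])
print(rel(env.state(),[k[0],k[1],404]))
E
```

```text
t: 0.85
eef_pos: [267.0, -469.2, 405.2]
tcp_rot: [3.142, -0.0, 0.868]
ft_force: [0.4, -0.6, -0.4]
opening: 1.004
(array([3.02 , 0.057, 0.009]), array([ 0.   , -0.   , -0.806]))
```

```bash
python3 -m pendant '[{"x":0.35,"y":0,"z":0,"rx":0,"ry":0,"rz":-0.2,"jaw":1},{"x":0.7,"y":0.01,"z":0,"rx":0,"ry":0,"rz":-0.4,"jaw":1},{"x":1.0,"y":0.02,"z":0,"rx":0,"ry":0,"rz":-0.6,"jaw":1},{"x":1.0,"y":0.02,"z":0,"rx":0,"ry":0,"rz":-0.806,"jaw":1}]'
python3 - <<'E'
from cell import env
from h import *
k=ch([-41,-224.5,0])
print(rel(env.state(),[k[0],k[1],404]))
E
```

```text
t: 1.35
eef_pos: [366.7, -358.2, 404.9]
tcp_rot: [3.141, 0.0, 1.501]
ft_force: [-0.5, -0.5, -0.0]
opening: 1.003
(array([1.617, 1.221, 0.007]), array([ 0.,  0., -0.]))
```

```bash
python3 -m pendant '[{"x":0.33,"y":0.25,"z":0,"rx":0,"ry":0,"rz":0,"jaw":1},{"x":0.66,"y":0.5,"z":0,"rx":0,"ry":0,"rz":0,"jaw":1},{"x":0.97,"y":0.73,"z":0,"rx":0,"ry":0,"rz":0,"jaw":1},{"x":0.97,"y":0.73,"z":0,"rx":0,"ry":0,"rz":0,"jaw":1}]';python3 -m pendant '[{"x":0.33,"y":0.25,"z":0,"rx":0,"ry":0,"rz":0,"jaw":0.7},{"x":0.647,"y":0.491,"z":0,"rx":0,"ry":0,"rz":0,"jaw":0.7},{"x":0.647,"y":0.491,"z":0,"rx":0,"ry":0,"rz":0,"jaw":0.7},{"x":0.647,"y":0.491,"z":0,"rx":0,"ry":0,"rz":0,"jaw":0.7}]'
python3 - <<'E'
from cell import env
from h import *
k=ch([-41,-224.5,0])
print(rel(env.state(),[k[0],k[1],404]))
c=env.read_camera("wrist");cv2.imwrite("pics/c_wrist.png",c["img"][:,:,::-1])
print(proj(c,[k[0],k[1],172]), proj(c,list(bar(0))))
E
```

```text
t: 1.85
eef_pos: [487.6, -221.1, 404.7]
tcp_rot: [3.141, -0.0, 1.497]
ft_force: [-0.7, -0.1, -0.2]
opening: 1.0
t: 2.35
eef_pos: [566.4, -133.5, 404.5]
tcp_rot: [-3.141, 0.0, 1.492]
ft_force: [0.1, 0.2, -0.6]
opening: 0.707
(array([ 0.029, -0.002,  0.003]), array([-0.001,  0.   , -0.011]))
[321.7423821  218.86777716] [ 160.08448872 -140.6029765 ]
```

View pics/c_wrist.png

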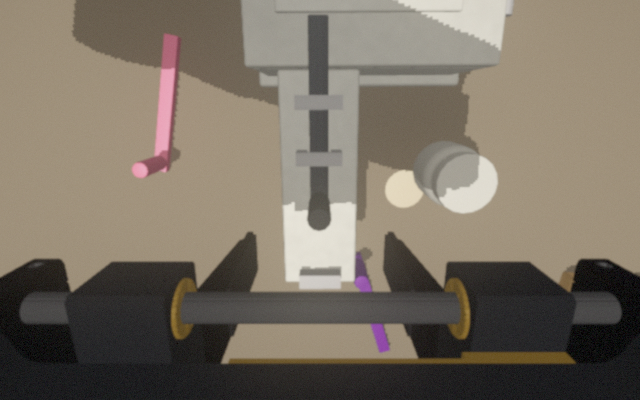

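The wrist view shows the knob top at (318,218) against a prediction of (322,219), so it sits about 2.5 mm towards -x. I'll correct for that and descend.

```bash
python3 -m pendant '[{"x":0.027,"y":-0.017,"z":0.1,"rx":0,"ry":0,"rz":-0.011,"jaw":0.7},{"x":0.027,"y":-0.017,"z":0.3,"rx":0,"ry":0,"rz":-0.011,"jaw":0.7},{"x":0.027,"y":-0.017,"z":0.45,"rx":0,"ry":0,"rz":-0.011,"jaw":0.7},{"x":0.027,"y":-0.017,"z":0.54,"rx":0,"ry":0,"rz":-0.011,"jaw":0.7},{"x":0.027,"y":-0.017,"z":0.54,"rx":0,"ry":0,"rz":-0.011,"jaw":0.7}]';python3 - <<'E'
from cell import env
from h import *
st=env.state();print(st["eef_pos"],st["ft_force"],inch(st["eef_pos"]))
c=env.read_camera("wrist");cv2.imwrite("pics/d_wrist.png",c["img"][:,:,::-1])
E
```

```text
t: 3.02
eef_pos: [564.3, -129.0, 322.8]
tcp_rot: [-3.14, -0.0, 1.5]
ft_force: [-0.2, 0.1, 0.4]
opening: 0.698
[ 564.34181064 -128.97806136  322.83263514] [-0.19853274  0.1211857   0.43154645] [ -43.05870065 -224.53960693  322.83263514]
```

View pics/d_wrist.png

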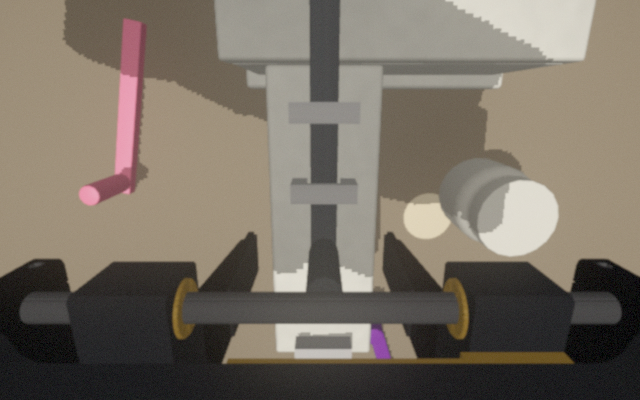

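The knob is between the fingers, at column 323 against about 321 for the middle. Closing.

```bash
python3 -m pendant '[{"x":0,"y":0.005,"z":0,"rx":0,"ry":0,"rz":0,"jaw":0.3},{"x":0,"y":0.005,"z":0,"rx":0,"ry":0,"rz":0,"jaw":0.15},{"x":0,"y":0.005,"z":0,"rx":0,"ry":0,"rz":0,"jaw":0.0},{"x":0,"y":0.005,"z":0,"rx":0,"ry":0,"rz":0,"jaw":0.0},{"x":0,"y":0.005,"z":0,"rx":0,"ry":0,"rz":0,"jaw":0.0},{"x":0,"y":0.005,"z":0,"rx":0,"ry":0,"rz":0,"jaw":0.0}]'
```

```text
t: 3.82
eef_pos: [565.4, -128.7, 323.7]
tcp_rot: [3.142, 0.0, 1.501]
ft_force: [0.5, -0.1, 0.4]
opening: 0.167
```

The opening is 15.9 mm, which matches the 16 mm knob, so it is gripped. Drawing it 48 mm.

```bash
python3 -m pendant '[{"x":-0.04,"y":0.005,"z":0,"rx":0,"ry":0,"rz":0,"jaw":0.0},{"x":-0.1,"y":0.005,"z":0,"rx":0,"ry":0,"rz":0,"jaw":0.0},{"x":-0.16,"y":0.005,"z":0,"rx":0,"ry":0,"rz":0,"jaw":0.0},{"x":-0.22,"y":0.005,"z":0,"rx":0,"ry":0,"rz":0,"jaw":0.0},{"x":-0.28,"y":0.005,"z":0,"rx":0,"ry":0,"rz":0,"jaw":0.0},{"x":-0.32,"y":0.005,"z":0,"rx":0,"ry":0,"rz":0,"jaw":0.0},{"x":-0.32,"y":0.005,"z":0,"rx":0,"ry":0,"rz":0,"jaw":0.0},{"x":-0.32,"y":0.005,"z":0,"rx":0,"ry":0,"rz":0,"jaw":0.0},{"x":-0.32,"y":0.005,"z":0,"rx":0,"ry":0,"rz":0,"jaw":0.0}]';python3 - <<'E'
from cell import env
from h import *
st=env.state();print(st["eef_pos"],st["ft_force"],inch(st["eef_pos"]))
c=env.read_camera("wrist");cv2.imwrite("pics/e_wrist.png",c["img"][:,:,::-1])
E
```

```text
t: 4.95
eef_pos: [562.8, -176.5, 323.7]
tcp_rot: [3.141, 0.0, 1.501]
ft_force: [-0.1, -2.0, -0.4]
opening: 0.16
[ 562.83739546 -176.50528544  323.73727946] [-0.07479651 -1.96192319 -0.3724882 ] [ -41.23524215 -272.05565993  323.73727946]
```

View pics/e_wrist.png

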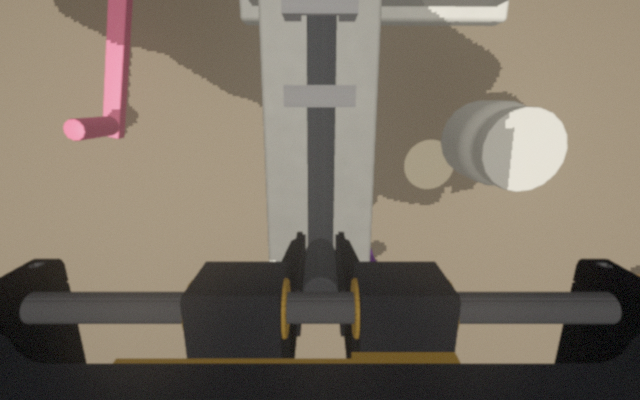

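The knob has moved about 48 mm and the tip is near the inner keeper. I'll draw 3 mm more for margin, then release and rise.

```bash
python3 -m pendant '[{"x":-0.01,"y":0,"z":0,"rx":0,"ry":0,"rz":0,"jaw":0},{"x":-0.02,"y":0,"z":0,"rx":0,"ry":0,"rz":0,"jaw":0},{"x":-0.02,"y":0,"z":0,"rx":0,"ry":0,"rz":0,"jaw":0},{"x":-0.02,"y":0,"z":0,"rx":0,"ry":0,"rz":0,"jaw":0.3},{"x":-0.02,"y":0,"z":0,"rx":0,"ry":0,"rz":0,"jaw":0.55},{"x":-0.02,"y":0,"z":0,"rx":0,"ry":0,"rz":0,"jaw":0.6},{"x":-0.02,"y":0,"z":-0.15,"rx":0,"ry":0,"rz":0,"jaw":0.6},{"x":-0.02,"y":0,"z":-0.35,"rx":0,"ry":0,"rz":0,"jaw":0.6},{"x":-0.02,"y":0,"z":-0.55,"rx":0,"ry":0,"rz":0,"jaw":0.6},{"x":-0.02,"y":0,"z":-0.55,"rx":0,"ry":0,"rz":0,"jaw":0.6}]';python3 - <<'E'
from cell import env
from h import *
st=env.state();print(st["eef_pos"],st["ft_force"],inch(st["eef_pos"]))
b=bar(0)
print(b,rel(st,[b[0],b[1],st["eef_pos"][2]]))
c=env.read_camera("wrist");cv2.imwrite("pics/f_wrist.png",c["img"][:,:,::-1])
t=env.read_camera("top");crop(t,220,140,430,260,3.8,"pics/f_top.png")
E
```

```text
t: 6.25
eef_pos: [562.6, -179.6, 408.2]
tcp_rot: [3.138, 0.001, 1.501]
ft_force: [-0.4, 0.3, -0.8]
opening: 0.596
[ 562.6201717  -179.62386921  408.21589058] [-0.36607416  0.31025532 -0.83629682] [ -41.2338113  -275.18179954  408.21589058]
[479.35265596 102.07177002 107.5       ] (array([ 1.835, -0.685, -0.005]), array([ 0.005,  0.002, -0.   ]))
```

View pics/f_wrist.png

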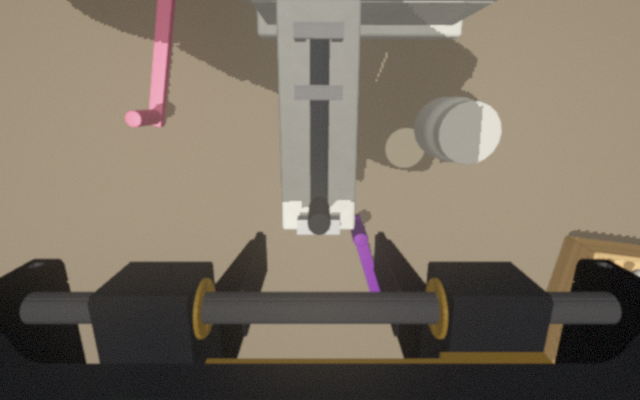

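The tip is now at the inner keeper (320,38), clear of the lid. Moving above the handle.

```bash
python3 -m pendant '[{"x":0.3,"y":-0.11,"z":0,"rx":0,"ry":0,"rz":0,"jaw":0.6},{"x":0.65,"y":-0.24,"z":0,"rx":0,"ry":0,"rz":0,"jaw":0.6},{"x":1.0,"y":-0.37,"z":0,"rx":0,"ry":0,"rz":0,"jaw":0.6}]'; python3 -m pendant '[{"x":0.35,"y":-0.13,"z":0,"rx":0,"ry":0,"rz":0,"jaw":0.6},{"x":0.7,"y":-0.26,"z":0,"rx":0,"ry":0,"rz":0,"jaw":0.6},{"x":0.83,"y":-0.315,"z":0,"rx":0,"ry":0,"rz":0,"jaw":0.6},{"x":0.83,"y":-0.315,"z":0,"rx":0,"ry":0,"rz":0,"jaw":0.6}]';python3 - <<'E'
from cell import env
from h import *
st=env.state();b=bar(0)
print(b,rel(st,[b[0],b[1],278.5]))
c=env.read_camera("wrist");cv2.imwrite("pics/g_wrist.png",c["img"][:,:,::-1])
print([proj(c,ch([-144,y,107.5])).round(1) for y in(-62,0,62)])
E
```

```text
t: 6.72
eef_pos: [517.0, -24.8, 404.9]
tcp_rot: [-3.14, -0.0, 1.5]
ft_force: [0.5, 1.1, 0.2]
opening: 0.6
t: 7.22
eef_pos: [478.8, 102.5, 405.3]
tcp_rot: [-3.14, 0.0, 1.503]
ft_force: [0.7, 0.4, -0.5]
opening: 0.592
[479.35265596 102.07177002 107.5       ] (array([-0.002,  0.005,  0.845]), array([-0.002,  0.   ,  0.003]))
[array([322.5, 266.4]), array([322.9, 198.6]), array([323.4, 122.2])]
```

View pics/g_wrist.png

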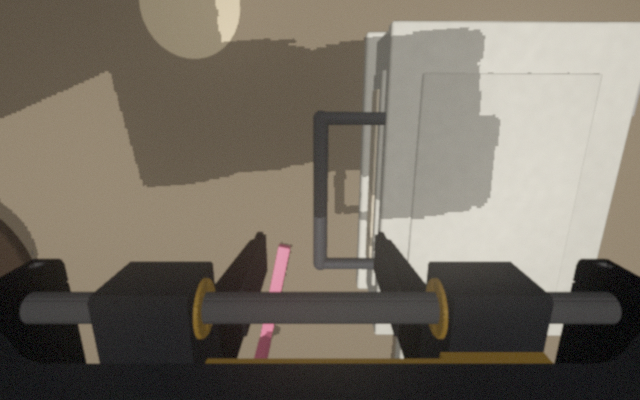

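The bar is at column 321 (predicted 323), which is about 1.5 mm off, so I'll shift the chest origin. I'll narrow the jaw to 0.45 for lid clearance and descend.

```bash
sed -i 's/623.,92./621.5,92./' h.py; python3 -m pendant '[{"x":0,"y":-0.005,"z":0.1,"rx":0,"ry":0,"rz":0,"jaw":0.45},{"x":0,"y":-0.005,"z":0.3,"rx":0,"ry":0,"rz":0,"jaw":0.45},{"x":0,"y":-0.005,"z":0.5,"rx":0,"ry":0,"rz":0,"jaw":0.45},{"x":0,"y":-0.005,"z":0.65,"rx":0,"ry":0,"rz":0,"jaw":0.45},{"x":0,"y":-0.005,"z":0.78,"rx":0,"ry":0,"rz":0,"jaw":0.45},{"x":0,"y":-0.005,"z":0.845,"rx":0,"ry":0,"rz":0,"jaw":0.45},{"x":0,"y":-0.005,"z":0.845,"rx":0,"ry":0,"rz":0,"jaw":0.45}]';python3 - <<'E'
from cell import env
from h import *
st=env.state();b=bar(0)
print(b,st["eef_pos"],rel(st,[b[0],b[1],278.5]))
c=env.read_camera("wrist");cv2.imwrite("pics/h_wrist.png",c["img"][:,:,::-1])
E
```

```text
t: 8.15
eef_pos: [478.8, 100.8, 278.9]
tcp_rot: [-3.14, 0.0, 1.5]
ft_force: [0.1, 0.1, 0.8]
opening: 0.449
[477.85265596 102.07177002 107.5       ] [478.75841137 100.84957183 278.91687557] (array([ 0.008, -0.007,  0.003]), array([-0.002,  0.   , -0.001]))
```

View pics/h_wrist.png

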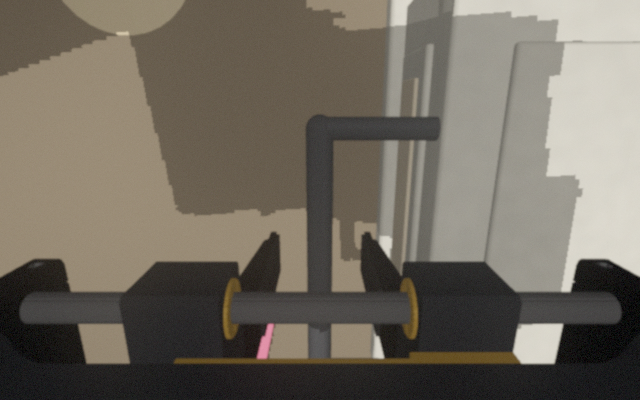

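The bar is centred between the fingers at column 320. Closing.

```bash
python3 -m pendant '[{"x":0,"y":0,"z":0,"rx":0,"ry":0,"rz":0,"jaw":0.3},{"x":0,"y":0,"z":0,"rx":0,"ry":0,"rz":0,"jaw":0.15},{"x":0,"y":0,"z":0,"rx":0,"ry":0,"rz":0,"jaw":0.0},{"x":0,"y":0,"z":0,"rx":0,"ry":0,"rz":0,"jaw":0.0},{"x":0,"y":0,"z":0,"rx":0,"ry":0,"rz":0,"jaw":0.0},{"x":0,"y":0,"z":0,"rx":0,"ry":0,"rz":0,"jaw":0.0}]';python3 - <<'E'
from cell import env
from h import *
st=env.state();print(st["eef_pos"],st["ft_force"])
b0=bar(0)
for th in np.arange(0.05,1.25,.05):
    d=bar(th)-b0; R=Ro.from_euler('xyz',st["tcp_rot"]); print(th.round(2),(R.inv().apply(d)/150).round(3))
E
```

```text
t: 8.95
eef_pos: [478.3, 101.5, 279.4]
tcp_rot: [-3.141, 0.0, 1.501]
ft_force: [-2.7, 0.6, 1.0]
opening: 0.118
[478.33518856 101.51955531 279.4003086 ] [-2.74206642  0.62215053  1.00127557]
0.05 [-0.     0.004 -0.078]
0.1 [-0.     0.013 -0.155]
0.15 [-0.     0.025 -0.233]
0.2 [-0.     0.041 -0.309]
0.25 [-0.     0.061 -0.384]
0.3 [-0.     0.084 -0.459]
0.35 [-0.     0.111 -0.532]
0.4 [-0.     0.142 -0.604]
0.45 [-0.     0.177 -0.674]
0.5 [-0.     0.214 -0.742]
0.55 [-0.     0.256 -0.808]
0.6 [-0.     0.3   -0.872]
0.65 [-0.     0.348 -0.934]
0.7 [-0.     0.398 -0.994]
0.75 [-0.     0.452 -1.05 ]
0.8 [-0.     0.508 -1.104]
0.85 [-0.     0.567 -1.155]
0.9 [-0.     0.629 -1.204]
0.95 [-0.     0.692 -1.249]
1.0 [-0.     0.758 -1.29 ]
1.05 [-0.     0.826 -1.329]
1.1 [-0.     0.896 -1.364]
1.15 [-0.     0.967 -1.395]
1.2 [-0.     1.04  -1.423]
```

The bar is gripped (11.2 mm measured against 12). Raising the lid along the arc to 0.5 rad.

```bash
python3 -m pendant '[{"x":0,"y":0.004,"z":-0.078,"rx":0,"ry":0,"rz":0,"jaw":0.0},{"x":0,"y":0.013,"z":-0.155,"rx":0,"ry":0,"rz":0,"jaw":0.0},{"x":0,"y":0.025,"z":-0.233,"rx":0,"ry":0,"rz":0,"jaw":0.0},{"x":0,"y":0.041,"z":-0.309,"rx":0,"ry":0,"rz":0,"jaw":0.0},{"x":0,"y":0.061,"z":-0.384,"rx":0,"ry":0,"rz":0,"jaw":0.0},{"x":0,"y":0.084,"z":-0.459,"rx":0,"ry":0,"rz":0,"jaw":0.0},{"x":0,"y":0.111,"z":-0.532,"rx":0,"ry":0,"rz":0,"jaw":0.0},{"x":0,"y":0.142,"z":-0.604,"rx":0,"ry":0,"rz":0,"jaw":0.0},{"x":0,"y":0.177,"z":-0.674,"rx":0,"ry":0,"rz":0,"jaw":0.0},{"x":0,"y":0.214,"z":-0.742,"rx":0,"ry":0,"rz":0,"jaw":0.0}]';python3 - <<'E'
from cell import env
from h import *
st=env.state();print(st["eef_pos"],st["ft_force"],st["moment"],bar(.5)+[0,0,171])
c=env.read_camera("wrist");cv2.imwrite("pics/i_wrist.png",c["img"][:,:,::-1])
c=env.read_camera("scene");crop(c,200,50,420,270,2.7,"pics/i_scene.png")
E
```

```text
t: 10.2
eef_pos: [509.7, 99.3, 391.8]
tcp_rot: [-3.138, 0.0, 1.501]
ft_force: [-10.1, 1.1, 2.9]
opening: 0.12
[509.72009886  99.26256737 391.75386084] [-10.10776463   1.05828405   2.89434874] [ 0.18071558  1.95098551 -0.04148901] [510.01506891  99.81671665 389.76744525]
```

View pics/i_wrist.png

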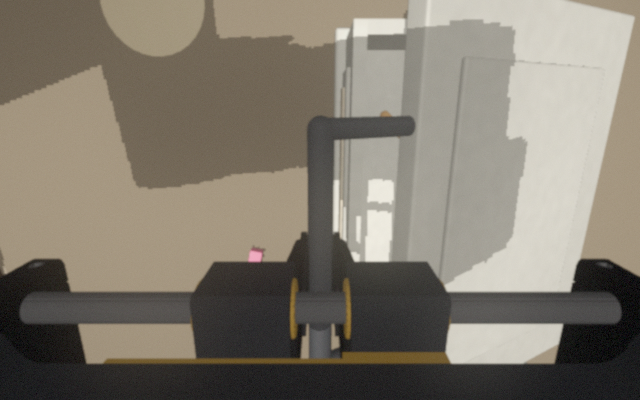

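View pics/i_scene.png

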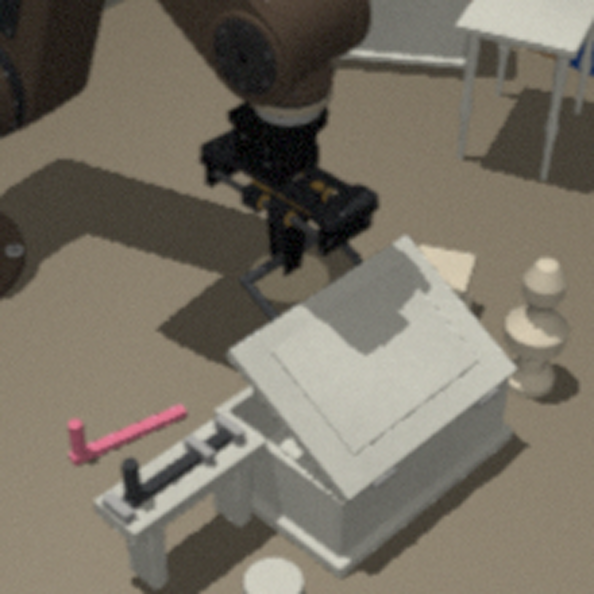

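The lid is about 0.5 rad up and still in grip, and the bolt is drawn. There is 10 N in x, so I'll ease y by about 1 mm and continue to 1.0 rad.

```bash
python3 -m pendant '[{"x":0,"y":0.038,"z":-0.066,"rx":0,"ry":0,"rz":0,"jaw":0.0},{"x":0,"y":0.079,"z":-0.13,"rx":0,"ry":0,"rz":0,"jaw":0.0},{"x":0,"y":0.127,"z":-0.192,"rx":0,"ry":0,"rz":0,"jaw":0.0},{"x":0,"y":0.177,"z":-0.252,"rx":0,"ry":0,"rz":0,"jaw":0.0},{"x":0,"y":0.231,"z":-0.308,"rx":0,"ry":0,"rz":0,"jaw":0.0},{"x":0,"y":0.287,"z":-0.362,"rx":0,"ry":0,"rz":0,"jaw":0.0},{"x":0,"y":0.346,"z":-0.413,"rx":0,"ry":0,"rz":0,"jaw":0.0},{"x":0,"y":0.408,"z":-0.462,"rx":0,"ry":0,"rz":0,"jaw":0.0},{"x":0,"y":0.471,"z":-0.507,"rx":0,"ry":0,"rz":0,"jaw":0.0},{"x":0,"y":0.537,"z":-0.548,"rx":0,"ry":0,"rz":0,"jaw":0.0}]';python3 - <<'E'
from cell import env
from h import *
st=env.state();print(st["eef_pos"],st["ft_force"],st["moment"],bar(1.)+[0,0,171])
c=env.read_camera("wrist");cv2.imwrite("pics/j_wrist.png",c["img"][:,:,::-1])
c=env.read_camera("scene");crop(c,200,50,420,270,2.7,"pics/j_scene.png")
E
```

```text
t: 11.55
eef_pos: [590.4, 93.4, 475.8]
tcp_rot: [3.14, 0.0, 1.501]
ft_force: [-8.3, -1.2, 10.5]
opening: 0.122
[590.44864001  93.43079928 475.82199236] [-8.33889354 -1.17020977 10.52928806] [-0.18265171  1.61301409 -0.02425382] [591.45405597  94.10665808 471.95647774]
```

View pics/j_wrist.png

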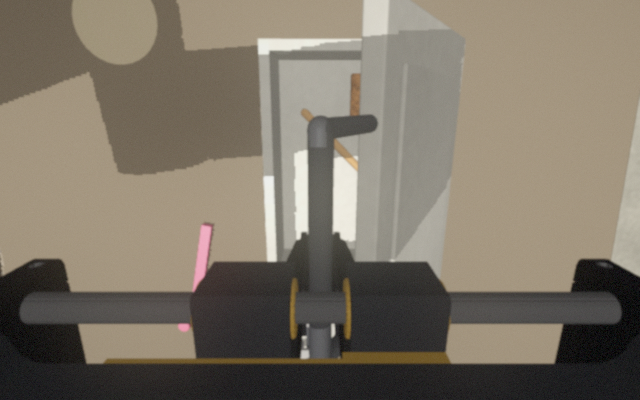

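View pics/j_scene.png

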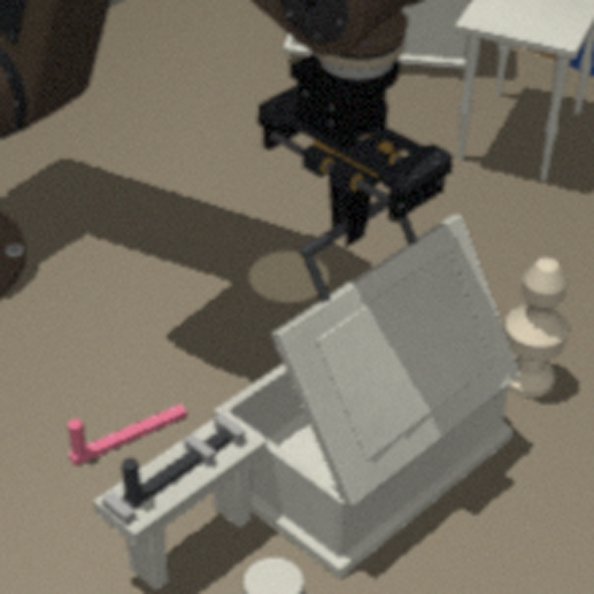

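The lid is near 1.0 rad. The force is radial, about 13 N of inward compression, so I'll ease outward by about 1.5 mm while going on to 1.2 rad.

```bash
python3 -m pendant '[{"x":0,"y":0.063,"z":-0.045,"rx":0,"ry":0,"rz":0,"jaw":0.0},{"x":0,"y":0.133,"z":-0.082,"rx":0,"ry":0,"rz":0,"jaw":0.0},{"x":0,"y":0.204,"z":-0.113,"rx":0,"ry":0,"rz":0,"jaw":0.0},{"x":0,"y":0.277,"z":-0.141,"rx":0,"ry":0,"rz":0,"jaw":0.0},{"x":0,"y":0.277,"z":-0.141,"rx":0,"ry":0,"rz":0,"jaw":0.0},{"x":0,"y":0.277,"z":-0.141,"rx":0,"ry":0,"rz":0,"jaw":0.0},{"x":0,"y":0.277,"z":-0.141,"rx":0,"ry":0,"rz":0,"jaw":0.0}]';cat >> h.py <<'E'
def edge_angle(t,pl,pr,C):
    pass
E
python3 - <<'E'
from cell import env
from h import *
st=env.state();print(st["eef_pos"],st["ft_force"],bar(1.2)+[0,0,171])
p=inch(st["eef_pos"]);print(p, "theta", np.arctan2(p[2]-171.9-100,90-p[0])-7.5/234)
c=env.read_camera("top");crop(c,220,100,430,260,3.7,"pics/k_top.png")
c=env.read_camera("scene");crop(c,200,50,420,270,2.7,"pics/k_scene.png")
E
```

```text
t: 12.52
eef_pos: [632.9, 90.3, 495.2]
tcp_rot: [3.139, 0.001, 1.5]
ft_force: [-1.3, -2.7, 5.6]
opening: 0.118
[632.90477628  90.31055288 495.24557917] [-1.32176744 -2.71095594  5.62737238] [633.66870428  91.14679668 491.81482927]
[ 11.49501072  -0.88762714 495.24557917] theta 1.2007384604573539
```

View pics/k_top.png

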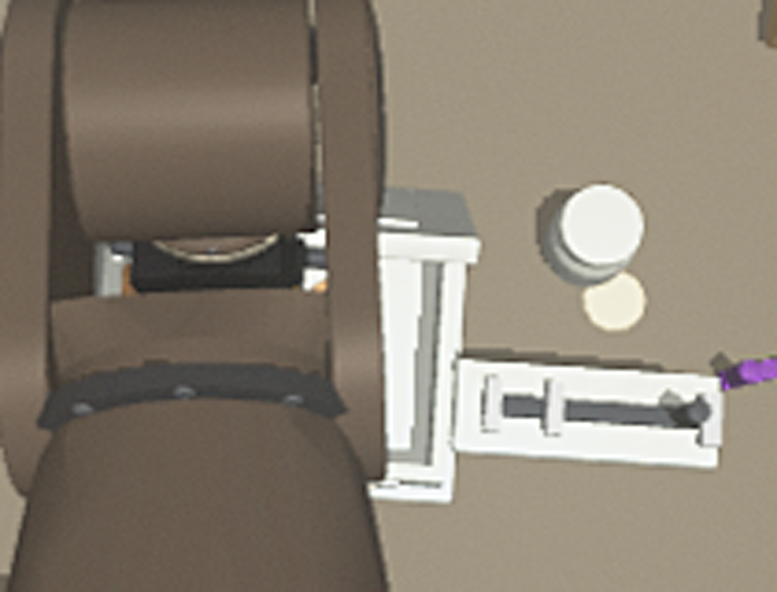

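View pics/k_scene.png

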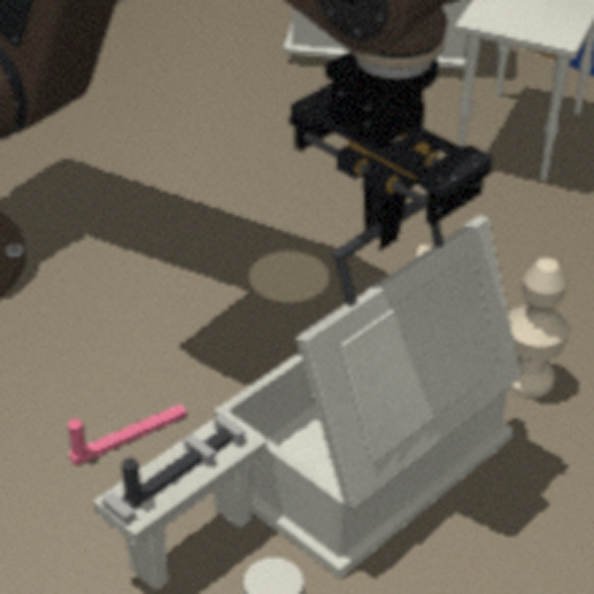

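The lid is at about 1.20 rad by arm geometry, held in the grip, and the bolt tip is inside the inner keeper. Easing back to 0.95 rad.

```bash
python3 -m pendant '[{"x":0,"y":-0.036,"z":0.012,"rx":0,"ry":0,"rz":0,"jaw":0.0},{"x":0,"y":-0.073,"z":0.025,"rx":0,"ry":0,"rz":0,"jaw":0.0},{"x":0,"y":-0.144,"z":0.055,"rx":0,"ry":0,"rz":0,"jaw":0.0},{"x":0,"y":-0.214,"z":0.09,"rx":0,"ry":0,"rz":0,"jaw":0.0},{"x":0,"y":-0.282,"z":0.129,"rx":0,"ry":0,"rz":0,"jaw":0.0},{"x":0,"y":-0.316,"z":0.15,"rx":0,"ry":0,"rz":0,"jaw":0.0},{"x":0,"y":-0.348,"z":0.17,"rx":0,"ry":0,"rz":0,"jaw":0.0},{"x":0,"y":-0.348,"z":0.17,"rx":0,"ry":0,"rz":0,"jaw":0.0},{"x":0,"y":-0.348,"z":0.17,"rx":0,"ry":0,"rz":0,"jaw":0.0},{"x":0,"y":-0.348,"z":0.17,"rx":0,"ry":0,"rz":0,"jaw":0.0}]'
python3 - <<'E'
from cell import env
from h import *
st=env.state();print(st["eef_pos"],st["ft_force"],st["opening"],bar(.95)+[0,0,171])
p=inch(st["eef_pos"]);print(p, "theta", np.arctan2(p[2]-171.9-100,90-p[0])-7.5/234)
c=env.read_camera("wrist");cv2.imwrite("pics/l_wrist.png",c["img"][:,:,::-1])
c=env.read_camera("scene");crop(c,240,110,400,250,4.2,"pics/l_scene.png")
for th in(.85,.9,.95,1.,1.05):
    P=lambda y,n:ch([90-184*np.cos(th)+n*np.sin(th),y,100+184*np.sin(th)+n*np.cos(th)])
    print(th,[((proj(c,P(y,15))-[240,110]+.38)*4.2).round(0) for y in(-130,130)])
E
```

```text
t: 13.88
eef_pos: [580.4, 94.5, 468.7]
tcp_rot: [-3.142, -0.0, 1.501]
ft_force: [0.3, 1.1, 0.4]
opening: 0.117
[580.39236778  94.472615   468.67512296] [0.34570764 1.05171456 0.40558166] 0.11723609680333884 [581.58476573  94.798639   465.70185129]
[-4.11799014e+01 -4.08625276e-01  4.68675123e+02] theta 0.950754804274334
0.85 [array([236., 267.]), array([518.,  82.])]
0.9 [array([244., 266.]), array([527.,  80.])]
0.95 [array([254., 266.]), array([537.,  79.])]
1.0 [array([264., 267.]), array([547.,  79.])]
1.05 [array([274., 268.]), array([558.,  79.])]
```

View pics/l_scene.png

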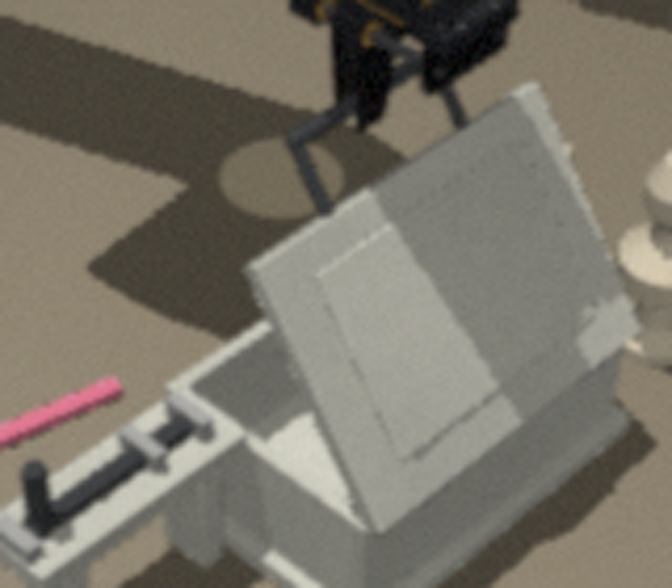

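View pics/l_wrist.png

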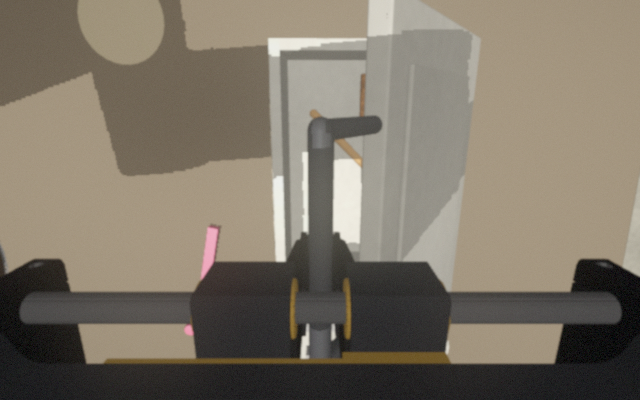

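The scene view puts the lid's outer front corners at (248,267) and (532,84), which gives about 0.925 rad. The arm gives 0.95 rad. Both are inside 0.85–1.035, the force on the tool is near zero and the bolt is drawn. Handing in.

Run:
```python
from cell import env
from h import *
c=env.read_camera("top");crop(c,160,130,420,250,3,"pics/m_top.png")
st=env.state();print(st["eef_pos"],st["ft_force"],np.abs(st["qvel"]).max())
print("bolt tip", inch([562.6,-179.6,0])[1]+130)
print(env.job_done())
```

```text
[580.34475811  94.45407832 468.65974166] [-0.43785117  2.34405452  1.42169909] 0.0026324432678571158
bolt tip -145.05448537697146
the job is handed in; nothing more can be done
None
```

View pics/m_top.png

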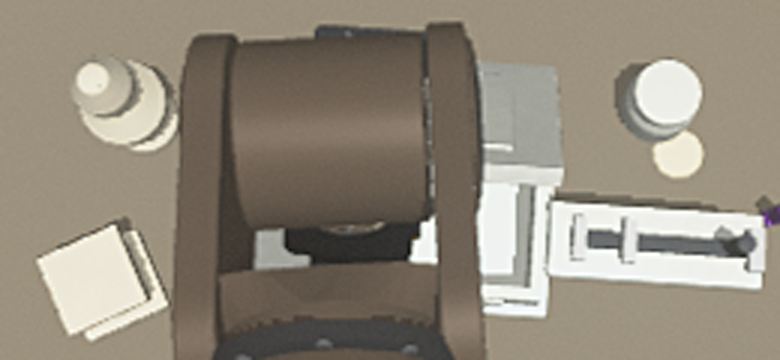

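I drew the dark steel bolt about 51 mm, lifted the lid by its bar to about 1.20 rad, and eased it back. I handed the job in at about 14 s with the gripper still holding the lid; no verdict was reported.

- **Lid angle:** the arm's position gives 0.95 rad and the lid corners in the scene picture give about 0.925 rad. The two differ by 0.025 rad, but both lie within 0.85–1.035.
- **Hold:** the arm was at rest with under 3 N on the tool. The jaw opening read 11.1 mm on the 12 mm bar.
- **Bolt:** its tip works out at chest y ≈ -145 mm, and the last top view shows it at the inner keeper, clear of the lid.
- **Bystanders:** the bust, jar and plinth look upright and in their original places in the last top view. I judged this by eye and did not measure it.
- **On the way:** force on the tool reached about 13 N during the lift because my arc was 1–2 mm too tight, and I eased that out. The first move command was refused for missing fields and moved nothing.

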